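# Clip the drivers onto the rail by size

### The job

Tidy the three loose yellow-handled drivers away: click each handle fully home into its own spring clip on the rail, in order of length, the shortest beside the red end block and the longest beside the grey one. All blades must point away from the robot, and the jar, the blue case and the lens mount are to be left where they are.

Things in the scene. Friction and masses are not known exactly. Their poses are not given: they have to be found in the camera images.
- rail: clip rail fixed to the table: black base plate 110 x 300 x 8 mm, two aluminium bars along y, 10 mm wide, centred 34 mm either side of the middle line, tops 30 mm above the table, open between them (54 mm clear between the jaws, room for fingers) down to the plate. Three clips, each with a pair of steel spring jaws on both bars. Origin: centre of underside; y along the rail, x across it, away from the robot, z up
- clip_a (a point): clip at the rail's +y end: the point where the handle centre lies when a driver is fully home: on the rail's middle line, 43 mm above the table, the handle resting on both bars; axes as the rail's, the driver lies along x. Neighbouring clips are 80 mm apart
- clip_b (a point): the same point of the middle clip. Clips open upwards: the jaws' rounded lips (tops 56 mm above the table, 14 mm long, centred on the bars) stand 18 mm apart and yield outwards. A handle meets them with its axis 20 mm above home; pushed straight down with about 10 to 20 N it snaps under them, the last 10 mm easily. The driver's collars must lie outside the jaws, straddling both bars
- clip_c (a point): the same point of the clip at the rail's -y end
- red_block_mid (a point): centre of the red block, 84 x 20 x 16 mm, fixed on the bars at one end of the rail, 137 mm from the rail's middle; it marks the end for the shortest driver. It may be at either end
- grey_block_mid (a point): centre of the same block in grey, fixed at the rail's other end; it marks the end for the longest driver
- small_mid (a point): centre of the handle of the shortest driver: round yellow handle 26 mm thick, 96 mm long between two hexagonal yellow collars, then a steel shank 5 mm thick, 45 mm long; 157 mm overall, about 70 g. On the axis, half-way between the collars, 15 mm above the table as it lies; x runs along the axis to the blade tip
- medium_mid (a point): centre of the handle of the middle-sized driver: round yellow handle 26 mm thick, 108 mm long between two hexagonal yellow collars, then a steel shank 6.5 mm thick, 75 mm long; 199 mm overall, about 100 g. On the axis, half-way between the collars, 15 mm above the table as it lies; x runs along the axis to the blade tip
- large_mid (a point): centre of the handle of the longest driver: round yellow handle 26 mm thick, 120 mm long between two hexagonal yellow collars, then a steel shank 8 mm thick, 105 mm long; 241 mm overall, about 140 g. On the axis, half-way between the collars, 15 mm above the table as it lies; x runs along the axis to the blade tip
- small_tip (a point): blade tip of the shortest driver, on its axis, 101 mm from its handle centre
- medium_tip (a point): blade tip of the middle-sized driver, on its axis, 137 mm from its handle centre
- large_tip (a point): blade tip of the longest driver, on its axis, 173 mm from its handle centre
- small: the shortest driver; origin on its underside as it lies, 15 mm under its handle centre. Its two collars are 8 mm thick, 30 mm across flats, so it lies level on their flats, axis 15 mm up, and does not roll. All drivers have the same handle thickness and differ in length
- medium: the middle-sized driver; origin on its underside as it lies, 15 mm under its handle centre. Its two collars are 8 mm thick, 30 mm across flats, so it lies level on their flats, axis 15 mm up, and does not roll. All drivers have the same handle thickness and differ in length
- large: the longest driver; origin on its underside as it lies, 15 mm under its handle centre. Its two collars are 8 mm thick, 30 mm across flats, so it lies level on their flats, axis 15 mm up, and does not roll. All drivers have the same handle thickness and differ in length
- jar_mid (a point): bystander: centre of a standing clear jar with a black cap, 44 mm in diameter, 55 mm high, loose
- case_mid (a point): bystander: centre of a flat blue plastic case, 130 x 35 x 24 mm (x, y, z), loose
- mount_mid (a point): bystander: middle, 50 mm up, of a black lens mount (50 mm square) on a steel post with a round base 52 mm in diameter, 115 mm high in all, loose
There are look-alikes about, which are no part of the job. What is shaped like the medium but green or turquoise is not meant. Leave any turquoise look-alike of the small alone.

How it is judged:
By the outcome, as a careful person would: the job done as asked, in the order asked, and still so for the second after the job is handed in, with the robot touching nothing.
It also fails if it takes over 66 s, if anything falls off the work surface, if the arm or the gripper's body presses on something with over 40 N, if the wrist force passes 120 N, or if a joint passes its speed limit or range.

### The arm

A 7-joint arm with a two-finger parallel gripper is mounted at the origin on the work surface. World frame = base frame: x ahead of the robot, y to its left, z up, the work surface at z = 0. Lengths are in m, angles in rad, forces in N, time in s.
With the tool pointing down it reaches from about 0.4 to 0.85 m from the base axis. Payload 4.5 kg.
Tool frame: the origin (TCP) lies on the centre line of the jaws, within the pads' length; the fingertips stand 17 mm ahead of it and the grasp point (between the pads) lies 2 mm behind it; z points along the fingers, y is the line along which they close (so a half turn about z gives the same grasp; the last joint's range is limited). The gripper opens to 85 mm and grips with 20 to 120 N. Pads are 22 mm wide; open, the fingers measure 114 mm over their backs; the gripper's body (76 mm by 85 mm) begins 54 mm behind the grasp point. The pads swing forward as they close: fully open they stand 13 mm farther back than shut.
Start: joints at [-1.152, 0.689, -0.195, 1.565, 0.157, 0.902, -0.215], TCP at [0.235, 0.579, 0.248] pointing down, gripper open.
Joint ranges: [-3.01, 3.01], [-0.46, 2.08], [-1.47, 1.51], [0.13, 2.56], [-1, 4.14], [0.04, 2.09], [-2.66, 2.66]. Speed limits (rad/s): [2.57, 2.57, 3.14, 3.14, 3.14, 3.14, 3.14].

### API

Orientations are given as a unit quaternion [w, x, y, z].
In Python, from rig import state, camera, get_calibration, close_job gives the robot as it stands.
- The arm moves only by the tool servo_tool, never from a script. Its argument "targets" is a list of rows, each an object of numbers: "dx", "dy", "dz": the shift along the tool's x, y, z in m; "turn": the turn about the tool's z in rad. In form: [{"dx": .., "dy": .., "dz": .., "turn": ..}, ...]. A call has 1 to 5 rows; each row shifts and turns the commanded pose from where the row before left it, along the tool's axes as they then stand; what a row does not reach is not made up. A row lasts 1/8 s, in which the tool goes at most 62.5 mm and 10.7 degrees, less where a joint would pass 70% of its speed; a pose out of reach is approached as far as the arm can. A call is refused whole if a number of a shift passes 0.0625 or a number of a turn 0.188, either way. A call with a gripper value outside its range is refused whole. "jaw" is the closure, from 0 (fully open) to 1 (shut), set as the call begins (left out, the last holds). The fingers move at their own pace and stop on an object; "force" is the grip in N (left out, the last holds). Time passes only in rows, so rows that do not move let the fingers close. It gives the time, the measured TCP pose, the force, the opening and the grip force at its end, in the units of the state.
- state(): the state, without advancing time (a new reading comes with each control period).
- camera(name): name is "side" or "top"; returns (picture, depth): 420x560x3 uint8, red, green, blue; 420x560 float32, m along the optical axis (not along the pixel's ray), 0 where there is no reading.
- get_calibration(name): a dict with "camera_matrix" (3x3 intrinsics, pixels), "distortion" ([k1, k2, p1, p2, k3] as OpenCV has them; the pictures are not rectified), "camera_from_world" (4x4, takes a point from world to camera coordinates). Camera axes: x right, y down, z forward; pixel columns grow to the right and rows downward; lengths in m; the calibration is good to about 2 mm. A picture is of the moment at which its call begins. get_calibration takes no time and is no camera call.
- close_job(): hands the job in; it is judged then, once.
The state is a dict: "time_s": time; "joints": joint angles; "qd": joint speeds; "joint_torque": joint torques, N m; "eef_pos": TCP position; "eef_rot": TCP orientation; "wrist_force": force on the tool from outside, world axes, zero at the start; "wrist_torque": the same for the moment, N m; "grip_width": finger opening in m; "grip_force": force on a finger pad.
Only numpy, scipy, OpenCV 4.12 (cv2) and the standard library are available. Lean on these libraries where they do the work, as an engineer would, in place of code of your own. Each camera call takes 0.05 s, during which the arm holds its last target. There are 200 camera calls.

## Working session

There is one attempt and no reset: what is moved stays moved. The work goes in short steps, Python scripts to look and compute and a tool call to move; the robot and the scene stay as the last step left them, time stands still between calls to the robot, and variables do not carry over. Pictures are saved under pics/ and viewed, at most 10 in all, crops included, and the job is handed in when it is done.

Besides the shell and the picture viewer there is one more tool, called by a JSON object that holds its "method" and its "body", one argument or row to a line. servo_tool: Moves the arm, as the interface text tells. Its arguments: {"type":"object","properties":{"targets":{"type":"array"},"jaw":{"type":"number"},"force":{"type":"number"}},"required":["targets"]}

```bash
mkdir -p pics; ls; python3 - <<'E'
from rig import *
import cv2,numpy as np
for n in("side","top"):
    p,d=camera(n); cv2.imwrite(f"pics/{n}0.png",p[:,:,::-1]); np.savez(f"{n}0.npz",p=p,d=d)
    c=get_calibration(n); print(n,np.round(c["camera_matrix"],1).tolist(),np.round(c["distortion"],4).tolist(),np.round(c["camera_from_world"],3).tolist(),(d>0).mean())
print(state())
E
```

```text
pics
side [[532.8, 0.0, 281.1], [0.0, 532.8, 207.4], [0.0, 0.0, 1.0]] [0.0709, 0.0, 0.0, 0.0, 0.0] [[0.997, -0.081, -0.004, -0.491], [-0.059, -0.683, -0.728, 0.006], [0.056, 0.726, -0.685, 1.601], [0.0, 0.0, 0.0, 1.0]] 0.9959906462585034
top [[431.5, 0.0, 288.3], [0.0, 431.5, 202.9], [0.0, 0.0, 1.0]] [0.0026, 0.0, 0.0, 0.0, 0.0] [[-0.01, -1.0, 0.01, -0.096], [-0.998, 0.01, -0.056, 0.509], [0.056, -0.01, -0.998, 1.348], [0.0, 0.0, 0.0, 1.0]] 0.9959948979591837
{'time_s': 0.1, 'joints': array([-1.15221415,  0.68988953, -0.19449664,  1.56625306,  0.15728785,
        0.90247767, -0.2151009 ]), 'qd': array([ 1.04206323e-04, -6.47285799e-04, -2.14783507e-05, -2.52913886e-03,
       -6.70805424e-04, -1.45215766e-04, -7.40401040e-04]), 'joint_torque': array([-4.34823101e-03, -5.40601838e+01, -1.27175298e+00, -1.58987117e+01,
        9.44703264e-03,  4.32328219e-03,  2.47495741e-06]), 'eef_pos': array([0.23443828, 0.57876787, 0.24756674]), 'eef_rot': array([-9.55671307e-05,  1.91181130e-01,  9.81554432e-01, -8.14366287e-04]), 'wrist_force': array([ 0.03942359,  1.12698005, -0.0223405 ]), 'wrist_torque': array([ 0.04999055, -0.0017267 ,  0.05326254]), 'grip_force': 0.0, 'grip_width': 0.08550875001235281}
```

View pics/top0.png

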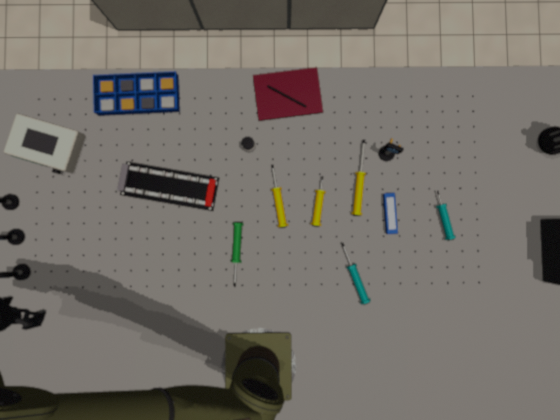

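View pics/side0.png

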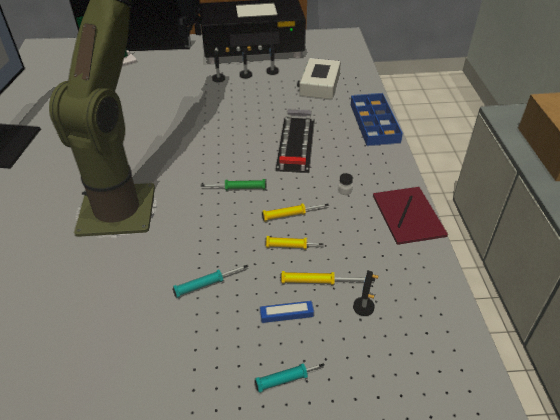

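The top view shows yellow drivers at (280,207) medium, (318,208) small and (359,193) large. The look-alikes are green at (237,242), turquoise at (358,284) and turquoise at (446,222). The rail is at (170,187), with its red end at (210,192) on the −y side and its grey end at (125,178). I'll measure these next and make one close crop.

```bash
cat > h.py <<'E'
from rig import *
import cv2,numpy as np
def ray(n,uv):
    c=get_calibration(n);T=np.array(c["camera_from_world"]);R=T[:3,:3];o=-R.T@T[:3,3]
    q=cv2.undistortPoints(np.array(uv,float).reshape(-1,1,2),np.array(c["camera_matrix"]),np.array(c["distortion"])).reshape(-1,2)
    return o,np.c_[q,np.ones(len(q))]@R
def plane(n,uv,z):
    o,d=ray(n,uv); return o+d*((z-o[2])/d[:,2])[:,None]
def tri(a,ua,b,ub):
    o1,d1=ray(a,ua);o2,d2=ray(b,ub);d1=d1[0]/np.linalg.norm(d1);d2=d2[0]/np.linalg.norm(d2)
    s=np.linalg.lstsq(np.c_[d1,-d2],o2-o1,rcond=None)[0];p,q=o1+s[0]*d1,o2+s[1]*d2
    return (p+q)/2,np.linalg.norm(p-q)
def proj(n,P):
    c=get_calibration(n);T=np.array(c["camera_from_world"])
    return cv2.projectPoints(np.array(P,float).reshape(-1,1,3),cv2.Rodrigues(T[:3,:3])[0],T[:3,3],np.array(c["camera_matrix"]),np.array(c["distortion"]))[0].reshape(-1,2)
def blobs(p,lo,hi,amin=60):
    m=cv2.inRange(cv2.cvtColor(p,cv2.COLOR_RGB2HSV),lo,hi)
    return [c for c in cv2.findContours(m,cv2.RETR_EXTERNAL,cv2.CHAIN_APPROX_NONE)[0] if cv2.contourArea(c)>amin]
Y=((22,120,70),(34,255,255)); RED=((0,150,80),(8,255,255))
E
python3 - <<'E'
from h import *
I={n:np.load(f"{n}0.npz")["p"] for n in("top","side")}
def drv(n):
    out=[]
    for c in blobs(I[n],*Y):
        r=cv2.minAreaRect(c);b=cv2.boxPoints(r);e=[(b[i]+b[(i+1)%4])/2 for i in range(4)]
        e=(e[0],e[2]) if np.linalg.norm(e[0]-e[2])>np.linalg.norm(e[1]-e[3]) else (e[1],e[3])
        m=cv2.moments(c);uv=(m["m10"]/m["m00"],m["m01"]/m["m00"]);P=plane(n,e,.015)
        d=P[0]-P[1]; d*=np.sign(d[0]); out.append((uv,plane(n,[uv],.015)[0],np.linalg.norm(d),np.degrees(np.arctan2(d[1],d[0]))))
    return sorted(out,key=lambda o:-o[1][1])
T,S=drv("top"),drv("side")
for t in T+S: print(np.round(t[0],1),np.round(t[1],4),round(t[2],4),round(t[3],1))
for t in T:
    s=min(S,key=lambda s:np.linalg.norm(s[1]-t[1])); print("tri",np.round(tri("top",t[0],"side",s[0]),4))if 0 else print("tri",*[np.round(x,4) for x in tri("top",t[0],"side",s[0])])
for n in I:
    for c in blobs(I[n],*RED,40): print(n,"red",cv2.contourArea(c),cv2.minAreaRect(c),plane(n,[cv2.minAreaRect(c)[0]],.046))
a=cv2.resize(I["top"][145:225,105:235],None,fx=6,fy=6,interpolation=cv2.INTER_CUBIC)
cv2.imwrite("pics/railtop.png",cv2.convertScaleAbs(a,alpha=1.4)[:,:,::-1])
a=cv2.resize(I["side"][95:185,250:370],None,fx=6,fy=6,interpolation=cv2.INTER_CUBIC)
cv2.imwrite("pics/railside.png",cv2.convertScaleAbs(a,alpha=1.4)[:,:,::-1])
E
```

```text
[279.3 207. ] [ 0.4951 -0.0726  0.015 ] 0.1265 10.2
[317.8 207.7] [ 0.4918 -0.194   0.015 ] 0.1134 -7.9
[358.4 193. ] [ 0.5371 -0.3235  0.015 ] 0.1398 -6.8
[286.   23.5] [0.6124 1.1882 0.015 ] 0.0741 -5.3
[283.8 211.9] [ 0.4951 -0.0688  0.015 ] 0.1286 11.6
[285.8 242.2] [ 0.4905 -0.1906  0.015 ] 0.1126 -9.1
[307.3 277.4] [ 0.5352 -0.3198  0.015 ] 0.1382 -6.3
tri [ 0.4949 -0.0726  0.0187] 0.0001
tri [ 0.491  -0.1937  0.0184] 0.0015
tri [ 0.5358 -0.3228  0.0187] 0.002
top red 161.0 ((209.73599243164062, 192.45201110839844), (7.692074775695801, 27.63780403137207), 10.30484676361084) [[0.54060809 0.14121738 0.046     ]]
side red 161.5 ((292.01947021484375, 159.688720703125), (26.323638916015625, 7.610151290893555), 3.5763344764709473) [[0.53903596 0.13639055 0.046     ]]
```

View pics/railtop.png

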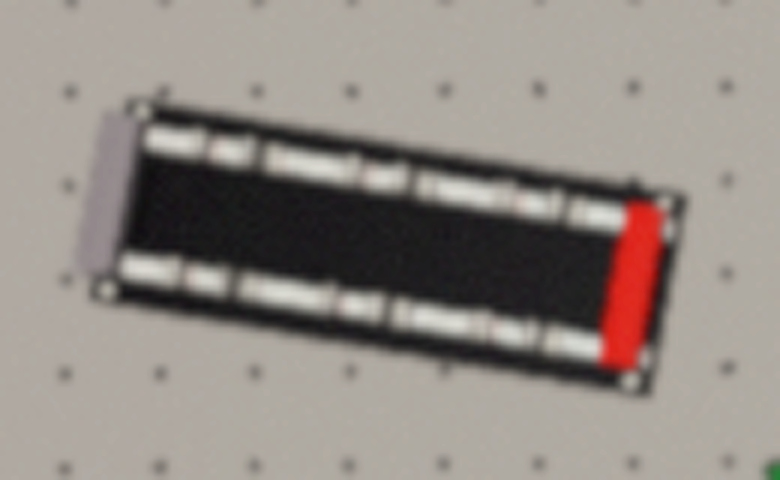

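View pics/railside.png

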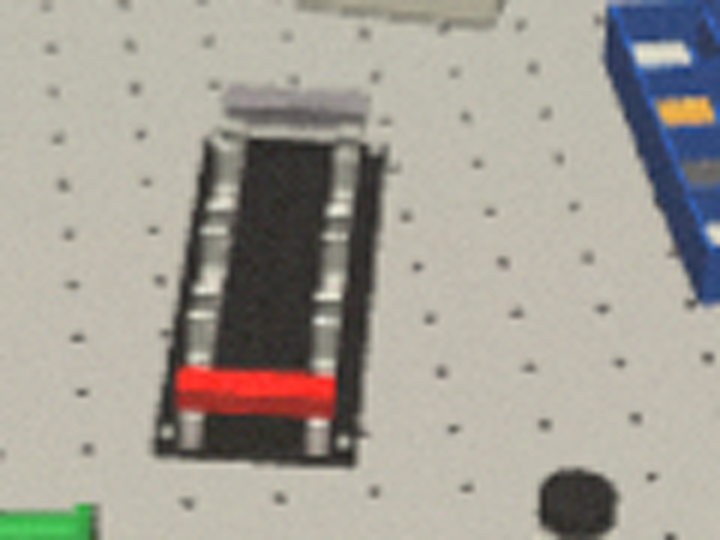

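The crops show the rail with red on the right (−y) and grey on the left (+y). Corner bolts in the top crop are at (142,110), (107,290), (668,202) and (630,380). In the side crop they are at about (165,432), (343,440), (222,130) and (385,148). Next I'll work out the rail pose and check the choice of drivers by their lengths: mask lengths of 126, 113 and 140 mm against the expected 124, 112 and 136.

```bash
cat >> h.py <<'E'
def hsvmask(p,lo,hi): return cv2.inRange(cv2.cvtColor(p,cv2.COLOR_RGB2HSV),lo,hi)
def goto(x,y,z,yaw):  # yaw = direction (deg) of driver axis; tool y is at yaw+90 (mod 180)
    from scipy.spatial.transform import Rotation as Ro
    s=state();w,a,b,c=s["eef_rot"];R=Ro.from_quat([a,b,c,w]).as_matrix()
    cur=np.degrees(np.arctan2(R[1,1],R[0,1]))-90
    d=(yaw-cur+90)%180-90
    print("t",s["time_s"],"pos",np.round(s["eef_pos"],4),"yaw",round(cur,2),"j7",round(s["joints"][6],2))
    th=np.radians(d);R2=Ro.from_euler("z",th).as_matrix()@R
    e=np.array([x,y,z])-s["eef_pos"]
    print("turn",round(-th,3),"then dxyz",np.round(R2.T@e,4),"| without turn",np.round(R.T@e,4))
E
python3 - <<'E'
from h import *
f=lambda l,o:(np.array(l)+.5)/6-.5+np.array(o)
t=f([(142,110),(107,290),(668,202),(630,380)],(105,145)); s=f([(385,148),(222,130),(343,440),(165,432)],(250,95))
for a,b in zip(t,s): print(*[np.round(v,4) for v in tri("top",a,"side",b)])
for n,u in(("top",t),("side",s)):
    P=plane(n,u,.008); v=(P[0]+P[1]-P[2]-P[3])/2; print(n,P.mean(0).round(4),np.degrees(np.arctan2(-v[0],v[1])).round(2),np.linalg.norm(v).round(3))
p=np.load("top0.npz")["p"];m=(p[150:215,115:222].max(2)<45).astype(np.uint8)
m=cv2.morphologyEx(m,cv2.MORPH_OPEN,np.ones((2,2)));c=max(cv2.findContours(m,0,1)[0],key=cv2.contourArea)
r=cv2.minAreaRect(np.vstack([c]));print(r);print(plane("top",cv2.boxPoints(r)+[115,150],.008).round(4))
d=np.load("top0.npz")["d"];print("depth top at red, bar, table:",d[192,210],d[191,192],d[230,170])
o=np.load("side0.npz")["p"]
print("red tri",tri("top",(209.7,192.5),"side",(292.0,159.0)))
for k,u in dict(mountbase=(364,307),jarbase=(345,188)).items(): print(k,plane("side",[u],0.0))
E
```

```text
[0.6416 0.4043 0.013 ] 0.0042
[0.5452 0.4181 0.0225] 0.0031
[0.5869 0.1268 0.0169] 0.0018
[0.4931 0.1475 0.0122] 0.0026
top [0.5671 0.2765 0.008 ] -10.4 0.281
side [0.5683 0.2856 0.008 ] -11.47 0.287
((51.77348709106445, 35.7835578918457), (79.99917602539062, 15.872392654418945), 10.007980346679688)
[[0.5646 0.4125 0.008 ]
 [0.6144 0.4043 0.008 ]
 [0.5678 0.1547 0.008 ]
 [0.5181 0.1634 0.008 ]]
depth top at red, bar, table: 1.332353 1.3677858 1.370771
red tri (array([0.54002484, 0.14156499, 0.04472577]), np.float64(0.0010787985978647442))
mountbase [[ 0.66725915 -0.41329924  0.        ]]
jarbase [[0.69641079 0.03805201 0.        ]]
```

```bash
python3 - <<'E'
from h import *
for n in("top","side"):
    d=np.load(n+"0.npz")["d"];c=get_calibration(n);T=np.array(c["camera_from_world"])
    v,u=np.mgrid[0:420,0:560];uv=np.c_[u.ravel(),v.ravel()];o,r=ray(n,uv)
    P=(o+r*d.ravel()[:,None])
    a=np.radians(-10.5);q=(P-[.5665,.2765,0]);X=q[:,0]*np.cos(a)+q[:,1]*np.sin(a);L=-q[:,0]*np.sin(a)+q[:,1]*np.cos(a)
    k=(abs(X)<.05)&(abs(L)<.16)&(P[:,2]>.041)&(P[:,2]<.07)
    for lo,hi in((-.16,-.12),(.12,.16)):
        j=k&(L>lo)&(L<hi); print(n,"block",j.sum(),X[j].mean().round(4),L[j].mean().round(4),P[j,2].mean().round(4))
    j=k&(abs(L)<.115);h,_=np.histogram(L[j],np.arange(-.115,.116,.005));print(n,"jaws L hist",h,X[j].mean().round(4),P[j,2].max().round(3))
    for cc in(-.08,0,.08):
        jj=j&(abs(L-cc)<.03); print(cc,jj.sum(),((L[jj].min()+L[jj].max())/2).round(4),L[jj].mean().round(4),[X[jj&(X*s>0)].mean().round(4) for s in(-1,1)])
from h import goto
goto(.4949,-.0726,.10,10.9)
E
```

```text
top block 177 0.0009 -0.1381 0.0463
top block 180 0.0003 0.1348 0.046
top jaws L hist [ 0  0  0 12 14  1  0  0  6 14  2  0  0  0  0  0  0  0  0 15 10  0  0  0
  7  9  4  0  0  0  0  0  0  0  0 17 11  1  0  0  5 16  0  0  0  0] 0.0029 0.062
-0.08 49 -0.081 -0.0825 [np.float64(-0.0329), np.float64(0.035)]
0 45 -0.0014 -0.0032 [np.float64(-0.033), np.float64(0.0348)]
0.08 50 0.078 0.0762 [np.float64(-0.0335), np.float64(0.0353)]
side block 125 -0.0007 -0.1386 0.0458
side block 88 -0.0003 0.1339 0.0458
side jaws L hist [ 0  0  2 14 14  3  0  0  4 12 10  2  0  0  0  0  0  0  1 16 14  2  0  0
  6  9 11  3  0  0  0  0  0  0  5 13 10  7  1  0  4 14  8  2  0  0] -0.0011 0.06
-0.08 61 -0.0791 -0.0817 [np.float64(-0.0341), np.float64(0.0333)]
0 62 -0.0006 -0.0012 [np.float64(-0.0342), np.float64(0.0334)]
0.08 64 0.0781 0.0778 [np.float64(-0.0348), np.float64(0.0331)]
t 0.1 pos [0.2344 0.5788 0.2476] yaw -22.04 j7 -0.22
turn -0.575 then dxyz [-0.1326 -0.6886  0.1487] | without turn [-0.4859 -0.5058  0.1485]
```

{"method": "servo_tool", "body": {
  "targets": [
    {"dx":0,"dy":0,"dz":0,"turn":-0.118},
    {"dx":0,"dy":0,"dz":0,"turn":-0.118},
    {"dx":-0.0263,"dy":-0.0519,"dz":0,"turn":0},
    {"dx":-0.0263,"dy":-0.0519,"dz":0,"turn":0},
    {"dx":-0.0263,"dy":-0.0519,"dz":0,"turn":0}
  ],
  "jaw": 0
}}

```text
time_s: 0.72
eef_pos: [0.2899, 0.4116, 0.248]
eef_rot: [0.0, 0.074, 0.997, -0.0]
wrist_force: [0.2, -0.2, -0.3]
grip_width: 0.0857
grip_force: 0.0
```

{"method": "servo_tool", "body": {
  "targets": [
    {"dx":-0.0263,"dy":-0.0519,"dz":0,"turn":0},
    {"dx":-0.0263,"dy":-0.0519,"dz":0,"turn":0},
    {"dx":-0.0263,"dy":-0.0519,"dz":0,"turn":0},
    {"dx":-0.0263,"dy":-0.0519,"dz":0,"turn":0},
    {"dx":-0.0263,"dy":-0.0519,"dz":0,"turn":0}
  ]
}}

```text
time_s: 1.35
eef_pos: [0.3815, 0.1357, 0.2482]
eef_rot: [0.0, 0.074, 0.997, 0.0]
wrist_force: [1.7, -0.3, 0.4]
grip_width: 0.0853
grip_force: 0.0
```

{"method": "servo_tool", "body": {
  "targets": [
    {"dx":-0.0263,"dy":-0.0519,"dz":0,"turn":0},
    {"dx":-0.0263,"dy":-0.0519,"dz":0,"turn":0},
    {"dx":-0.0263,"dy":-0.0519,"dz":0,"turn":0},
    {"dx":-0.0263,"dy":-0.0519,"dz":0,"turn":0},
    {"dx":-0.0263,"dy":-0.0519,"dz":0,"turn":0}
  ]
}}

```text
time_s: 1.98
eef_pos: [0.4729, -0.1405, 0.2481]
eef_rot: [-0.0, 0.074, 0.997, 0.0]
wrist_force: [1.4, 1.0, 0.7]
grip_width: 0.0857
grip_force: 0.0
```

{"method": "servo_tool", "body": {
  "targets": [
    {"dx":-0.0263,"dy":-0.0519,"dz":0.02,"turn":0},
    {"dx":0,"dy":0,"dz":0.05,"turn":0},
    {"dx":0,"dy":0,"dz":0.05,"turn":0},
    {"dx":0,"dy":0,"dz":0.027,"turn":0},
    {"dx":0,"dy":0,"dz":0,"turn":0}
  ]
}}

```text
time_s: 2.6
eef_pos: [0.4895, -0.1933, 0.0994]
eef_rot: [-0.002, 0.074, 0.997, 0.0]
wrist_force: [-0.5, 0.2, -0.2]
grip_width: 0.0852
grip_force: 0.0
```

```bash
python3 - <<'E'
from h import *
goto(.491,-.1937,.02,-8.5)
E
```

```text
t 2.6 pos [ 0.4895 -0.1933  0.0994] yaw -8.5 j7 1.3
turn -0.0 then dxyz [-0.002  -0.0002  0.0794] | without turn [-0.002  -0.0002  0.0794]
```

{"method": "servo_tool", "body": {
  "targets": [
    {"dx":-0.002,"dy":0,"dz":0.03,"turn":0},
    {"dx":0,"dy":0,"dz":0.03,"turn":0},
    {"dx":0,"dy":0,"dz":0.019,"turn":0},
    {"dx":0,"dy":0,"dz":0,"turn":0}
  ]
}}

```text
time_s: 3.1
eef_pos: [0.4932, -0.194, 0.0225]
eef_rot: [-0.0, 0.074, 0.997, 0.0]
wrist_force: [0.2, 0.0, -0.1]
grip_width: 0.0852
grip_force: 0.0
```

{"method": "servo_tool", "body": {
  "targets": [
    {"dx":0,"dy":0,"dz":0,"turn":0},
    {"dx":0,"dy":0,"dz":0,"turn":0},
    {"dx":0,"dy":0,"dz":0,"turn":0},
    {"dx":0,"dy":0,"dz":0,"turn":0},
    {"dx":0,"dy":0,"dz":0,"turn":0}
  ],
  "jaw": 1,
  "force": 80
}}

```text
time_s: 3.72
eef_pos: [0.4934, -0.1943, 0.0232]
eef_rot: [0.001, 0.074, 0.997, -0.0]
wrist_force: [-0.5, -0.5, 7.3]
grip_width: 0.0231
grip_force: 78.1
```

{"method": "servo_tool", "body": {
  "targets": [
    {"dx":0,"dy":0,"dz":-0.02,"turn":0},
    {"dx":0,"dy":0,"dz":-0.04,"turn":0},
    {"dx":0,"dy":0,"dz":-0.05,"turn":0},
    {"dx":0,"dy":0,"dz":-0.04,"turn":0},
    {"dx":0,"dy":0,"dz":0,"turn":0}
  ]
}}

```text
time_s: 4.35
eef_pos: [0.4948, -0.1947, 0.1753]
eef_rot: [0.003, 0.075, 0.997, -0.001]
wrist_force: [0.6, 0.9, -0.9]
grip_width: 0.0234
grip_force: 78.8
```

```bash
python3 - <<'E'
from h import *
p,d=camera("side");cv2.imwrite("pics/lift1.png",cv2.convertScaleAbs(cv2.resize(p[130:290,200:400],None,fx=3.5,fy=3.5,interpolation=cv2.INTER_CUBIC),alpha=1.5)[:,:,::-1])
s=state();print(s["grip_width"],s["grip_force"],s["wrist_force"])
goto(.5516,.1964,.15,-10.5)
E
```

```text
0.023132881670335965 78.79454612731934 [ 0.61641286 -0.2682614  -0.72694441]
t 4.4 pos [ 0.4935 -0.1945  0.1735] yaw -8.55 j7 1.35
turn 0.034 then dxyz [0.0142 0.395  0.0232] | without turn [0.0007 0.3952 0.0233]
```

View pics/lift1.png

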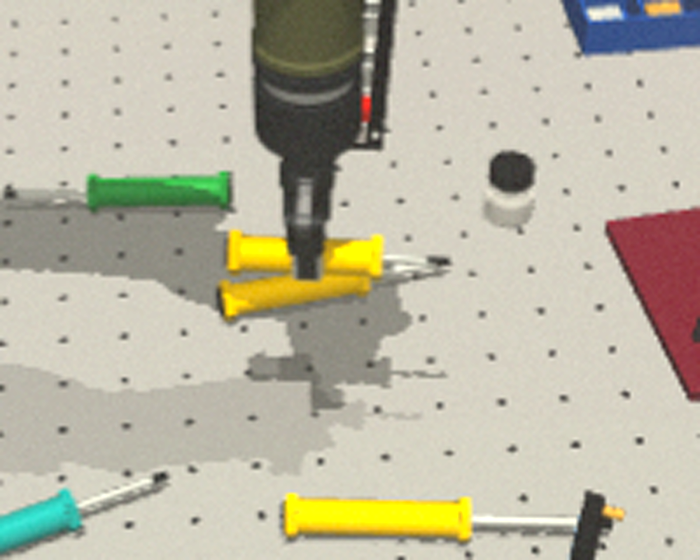

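The picture shows the small driver held level, with its collars at crop (232,252) and (380,256) and the fingers at 307, which is the middle of the handle.

{"method": "servo_tool", "body": {
  "targets": [
    {"dx":0,"dy":0,"dz":0,"turn":0.034},
    {"dx":0.002,"dy":0.05,"dz":0,"turn":0},
    {"dx":0.002,"dy":0.05,"dz":0,"turn":0},
    {"dx":0.002,"dy":0.05,"dz":0,"turn":0},
    {"dx":0.002,"dy":0.05,"dz":0,"turn":0}
  ]
}}

```text
time_s: 5.03
eef_pos: [0.5207, 0.0055, 0.1708]
eef_rot: [-0.001, 0.092, 0.996, -0.0]
wrist_force: [0.8, -0.0, 0.2]
grip_width: 0.0233
grip_force: 78.8
```

{"method": "servo_tool", "body": {
  "targets": [
    {"dx":0.002,"dy":0.05,"dz":0,"turn":0},
    {"dx":0.002,"dy":0.05,"dz":0,"turn":0},
    {"dx":0.002,"dy":0.05,"dz":0,"turn":0},
    {"dx":0,"dy":0.045,"dz":0,"turn":0},
    {"dx":0,"dy":0,"dz":0.04,"turn":0}
  ]
}}

```text
time_s: 5.65
eef_pos: [0.5525, 0.2041, 0.1328]
eef_rot: [0.002, 0.088, 0.996, 0.004]
wrist_force: [0.2, -0.2, -1.5]
grip_width: 0.0233
grip_force: 78.9
```

{"method": "servo_tool", "body": {
  "targets": [
    {"dx":0,"dy":0,"dz":0.015,"turn":0},
    {"dx":0,"dy":0,"dz":0,"turn":0},
    {"dx":0,"dy":0,"dz":0,"turn":0}
  ]
}}

```text
time_s: 6.02
eef_pos: [0.5516, 0.1962, 0.1179]
eef_rot: [0.0, 0.092, 0.996, 0.0]
wrist_force: [0.6, -0.6, -0.9]
grip_width: 0.0232
grip_force: 78.9
```

```bash
cat >> h.py <<'E'
def held(area,clip,yaw):  # tool pose and held handle (yellow depth points near the clip) in rail axes
    s=state()
    for n in("top","side"):
        p,d=camera(n);m=hsvmask(p,*Y)>0;v,u=np.nonzero(m&(d>0));o,r=ray(n,np.c_[u,v]);P=o+r*d[v,u][:,None]
        q=P-np.array([clip[0],clip[1],0]);a=np.radians(yaw);X=q[:,0]*np.cos(a)+q[:,1]*np.sin(a);L=-q[:,0]*np.sin(a)+q[:,1]*np.cos(a)
        k=(abs(X)<.12)&(abs(L)<area)&(q[:,2]>.02)
        if k.sum()<20: print(n,"few",k.sum());continue
        x,l,z=X[k],L[k],q[k,2];g=(abs(x)<.045)&(abs(x)>.0)
        print(n,k.sum(),"x ends",x.min().round(4),x.max().round(4),"L mid",((np.percentile(l,3)+np.percentile(l,97))/2).round(4),"slope L,z per x",np.polyfit(x,l,1)[0].round(3),np.polyfit(x,z,1)[0].round(3),"ztop",np.percentile(z[g],95).round(4))
    print("wrist",s["wrist_force"].round(1),s["grip_width"].round(4),s["grip_force"])
E
python3 - <<'E'
from h import *
goto(.5516,.1964,.11,-10.5)
held(.03,(.5516,.1964),-10.5)
E
```

```text
t 6.025 pos [0.5516 0.1962 0.1179] yaw -10.56 j7 0.71
turn -0.001 then dxyz [0.0001 0.0002 0.0079] | without turn [0.0001 0.0002 0.0079]
top 134 x ends -0.0575 0.0545 L mid -0.0101 slope L,z per x 0.057 0.105 ztop 0.2401
side 238 x ends -0.0588 0.0541 L mid -0.0071 slope L,z per x -0.008 0.041 ztop 0.1248Traceback (most recent call last):
  File "<stdin>", line 3, in <module>
  File "h.py", line 39, in held
    print("wrist",s["wrist_force"].round(1),s["grip_width"].round(4),s["grip_force"])
                                            ^^^^^^^^^^^^^^^^^^^^^
AttributeError: 'float' object has no attribute 'round'
```

{"method": "servo_tool", "body": {
  "targets": [
    {"dx":-0.002,"dy":0,"dz":0.02,"turn":0},
    {"dx":0,"dy":0,"dz":0.02,"turn":0},
    {"dx":0,"dy":0,"dz":0.008,"turn":0},
    {"dx":0,"dy":0,"dz":0.004,"turn":0},
    {"dx":0,"dy":0,"dz":0,"turn":0}
  ]
}}

```text
time_s: 6.75
eef_pos: [0.5534, 0.1969, 0.0651]
eef_rot: [0.0, 0.091, 0.996, 0.0]
wrist_force: [2.1, -0.5, -1.4]
grip_width: 0.0237
grip_force: 79.0
```

{"method": "servo_tool", "body": {
  "targets": [
    {"dx":0,"dy":0,"dz":0.004,"turn":0},
    {"dx":0,"dy":0,"dz":0.004,"turn":0},
    {"dx":0,"dy":0,"dz":0,"turn":0}
  ],
  "force": 100
}}

```text
time_s: 7.12
eef_pos: [0.553, 0.1963, 0.0565]
eef_rot: [-0.0, 0.091, 0.996, -0.0]
wrist_force: [1.5, 1.6, -5.2]
grip_width: 0.0227
grip_force: 98.3
```

{"method": "servo_tool", "body": {
  "targets": [
    {"dx":0,"dy":0,"dz":0.004,"turn":0},
    {"dx":0,"dy":0,"dz":0.003,"turn":0},
    {"dx":0,"dy":0,"dz":0,"turn":0}
  ]
}}

```text
time_s: 7.5
eef_pos: [0.553, 0.198, 0.0512]
eef_rot: [0.0, 0.091, 0.996, 0.001]
wrist_force: [-0.0, 2.8, 6.4]
grip_width: 0.0226
grip_force: 99.9
```

{"method": "servo_tool", "body": {
  "targets": [
    {"dx":0,"dy":0,"dz":0.002,"turn":0},
    {"dx":0,"dy":0,"dz":0,"turn":0}
  ]
}}

```text
time_s: 7.75
eef_pos: [0.553, 0.198, 0.051]
eef_rot: [0.001, 0.091, 0.996, 0.001]
wrist_force: [-3.9, 1.3, 22.0]
grip_width: 0.0226
grip_force: 101.6
```

{"method": "servo_tool", "body": {
  "targets": [
    {"dx":0,"dy":0,"dz":0,"turn":0},
    {"dx":0,"dy":0,"dz":0,"turn":0},
    {"dx":0,"dy":0,"dz":0,"turn":0}
  ],
  "jaw": 0.4
}}

```text
time_s: 8.12
eef_pos: [0.5526, 0.1955, 0.0478]
eef_rot: [-0.001, 0.092, 0.996, -0.001]
wrist_force: [0.1, 0.2, -0.1]
grip_width: 0.0517
grip_force: 0.0
```

{"method": "servo_tool", "body": {
  "targets": [
    {"dx":0,"dy":0,"dz":-0.03,"turn":0},
    {"dx":0,"dy":0,"dz":-0.05,"turn":0},
    {"dx":0,"dy":0,"dz":-0.05,"turn":0},
    {"dx":0,"dy":-0.05,"dz":0,"turn":0},
    {"dx":0,"dy":-0.06,"dz":0,"turn":0}
  ]
}}

```text
time_s: 8.75
eef_pos: [0.5332, 0.088, 0.1788]
eef_rot: [0.001, 0.09, 0.996, 0.0]
wrist_force: [0.7, -0.7, -0.5]
grip_width: 0.0512
grip_force: 0.0
```

{"method": "servo_tool", "body": {
  "targets": [
    {"dx":0,"dy":-0.06,"dz":0,"turn":0},
    {"dx":0,"dy":-0.06,"dz":0,"turn":0},
    {"dx":0,"dy":0,"dz":0,"turn":0}
  ],
  "jaw": 0
}}

```text
time_s: 9.12
eef_pos: [0.509, -0.0371, 0.1776]
eef_rot: [-0.002, 0.097, 0.995, -0.003]
wrist_force: [0.1, 0.6, -0.4]
grip_width: 0.0851
grip_force: 0.0
```

```bash
sed -i 's/s\["grip_width"\].round(4)/s["grip_width"]/' h.py; python3 - <<'E'
from h import *
held(.03,(.5516,.1964),-10.5)
p,d=camera("side");cv2.imwrite("pics/clip1.png",cv2.convertScaleAbs(cv2.resize(p[95:185,250:370],None,fx=6,fy=6,interpolation=cv2.INTER_CUBIC),alpha=1.4)[:,:,::-1])
goto(.4949,-.0726,.08,10.9)
E
```

```text
top 300 x ends -0.057 0.0558 L mid -0.0009 slope L,z per x 0.006 0.003 ztop 0.0596
side 165 x ends -0.059 0.0552 L mid -0.0037 slope L,z per x 0.018 0.026 ztop 0.0583
wrist [ 0.1  0.6 -0.4] 0.08510561626349693 0.0
t 9.275 pos [ 0.5113 -0.029   0.1782] yaw -10.45 j7 1.04
turn -0.373 then dxyz [ 0.0244 -0.0398  0.0981] | without turn [ 0.0082 -0.046   0.0981]
```

View pics/clip1.png

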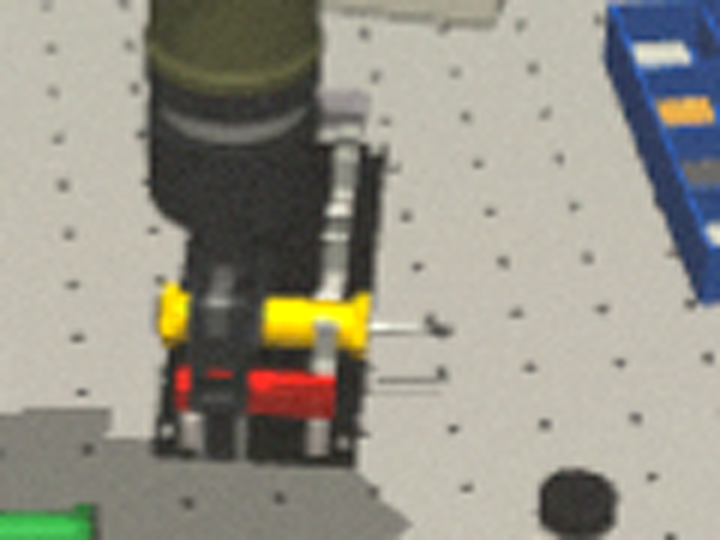

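The small driver is in clip c, with its collars straddling both bars and the blade pointing away from the robot. Next is the medium.

{"method": "servo_tool", "body": {
  "targets": [
    {"dx":0,"dy":0,"dz":0,"turn":-0.186},
    {"dx":0,"dy":0,"dz":0,"turn":-0.187},
    {"dx":0.0244,"dy":-0.04,"dz":0.02,"turn":0},
    {"dx":0,"dy":0,"dz":0.05,"turn":0},
    {"dx":0,"dy":0,"dz":0.028,"turn":0}
  ]
}}

```text
time_s: 9.9
eef_pos: [0.4946, -0.0722, 0.0785]
eef_rot: [-0.001, -0.096, 0.995, 0.001]
wrist_force: [-0.1, 0.4, -0.5]
grip_width: 0.0855
grip_force: 0.0
```

{"method": "servo_tool", "body": {
  "targets": [
    {"dx":0,"dy":0,"dz":0,"turn":0}
  ]
}}

```text
time_s: 10.02
eef_pos: [0.494, -0.0715, 0.0787]
eef_rot: [-0.002, -0.097, 0.995, 0.001]
wrist_force: [-0.1, -0.6, 0.4]
grip_width: 0.0853
grip_force: 0.0
```

```bash
cat >> h.py <<'E'
def ridge(clip,yaw=-10.5):
    for n in("top","side"):
        p,d=camera(n);m=hsvmask(p,*Y)>0;v,u=np.nonzero(m&(d>0));o,r=ray(n,np.c_[u,v]);P=o+r*d[v,u][:,None]
        q=P-np.array([clip[0],clip[1],0]);a=np.radians(yaw);X=q[:,0]*np.cos(a)+q[:,1]*np.sin(a);L=-q[:,0]*np.sin(a)+q[:,1]*np.cos(a)
        for lo,hi in((-.045,-.01),(.01,.045)):
            k=(X>lo)&(X<hi)&(abs(L)<.005)&(q[:,2]>.02); print(n,k.sum(),"ridge z",np.median(q[k,2]).round(4))
E
python3 - <<'E'
from h import *
ridge((.5516,.1964))
goto(.4949,-.0726,.02,10.9)
E
```

```text
top 38 ridge z 0.057
top 34 ridge z 0.0565
side 0 ridge z nan
side 23 ridge z 0.0533
t 10.125 pos [ 0.4955 -0.0721  0.0808] yaw 11.04 j7 1.26
turn 0.002 then dxyz [ 0.0007 -0.0004  0.0608] | without turn [ 0.0007 -0.0004  0.0608]
  return _methods._mean(a, axis=axis, dtype=dtype,
  ret = ret.dtype.type(ret / rcount)
```

{"method": "servo_tool", "body": {
  "targets": [
    {"dx":0,"dy":0,"dz":0.03,"turn":0},
    {"dx":0,"dy":0,"dz":0.03,"turn":0},
    {"dx":0,"dy":0,"dz":0,"turn":0}
  ]
}}

```text
time_s: 10.5
eef_pos: [0.4949, -0.0728, 0.0202]
eef_rot: [-0.0, -0.096, 0.995, 0.0]
wrist_force: [-0.6, -0.1, 0.4]
grip_width: 0.0853
grip_force: 0.0
```

{"method": "servo_tool", "body": {
  "targets": [
    {"dx":0,"dy":0,"dz":0,"turn":0},
    {"dx":0,"dy":0,"dz":0,"turn":0},
    {"dx":0,"dy":0,"dz":0,"turn":0},
    {"dx":0,"dy":0,"dz":0,"turn":0},
    {"dx":0,"dy":0,"dz":0,"turn":0}
  ],
  "jaw": 1,
  "force": 100
}}

```text
time_s: 11.12
eef_pos: [0.4953, -0.0736, 0.0215]
eef_rot: [0.001, -0.095, 0.996, -0.0]
wrist_force: [0.1, 1.3, 10.0]
grip_width: 0.0232
grip_force: 97.6
```

{"method": "servo_tool", "body": {
  "targets": [
    {"dx":0,"dy":0,"dz":-0.02,"turn":0},
    {"dx":0,"dy":0,"dz":-0.04,"turn":0},
    {"dx":0,"dy":0,"dz":-0.05,"turn":0},
    {"dx":0,"dy":0,"dz":-0.04,"turn":0.125},
    {"dx":0,"dy":0,"dz":0,"turn":0.125}
  ]
}}

```text
time_s: 11.75
eef_pos: [0.4965, -0.0738, 0.1734]
eef_rot: [0.003, 0.032, 0.999, 0.0]
wrist_force: [-0.5, 0.8, -1.3]
grip_width: 0.0223
grip_force: 98.3
```

{"method": "servo_tool", "body": {
  "targets": [
    {"dx":0,"dy":0,"dz":0,"turn":0.124},
    {"dx":-0.001,"dy":0.05,"dz":0,"turn":0},
    {"dx":-0.001,"dy":0.05,"dz":0,"turn":0},
    {"dx":-0.001,"dy":0.05,"dz":0,"turn":0},
    {"dx":-0.001,"dy":0.05,"dz":0,"turn":0}
  ]
}}

```text
time_s: 12.38
eef_pos: [0.5352, 0.1236, 0.1704]
eef_rot: [-0.0, 0.092, 0.996, -0.0]
wrist_force: [0.3, -0.3, -1.1]
grip_width: 0.023
grip_force: 98.4
```

{"method": "servo_tool", "body": {
  "targets": [
    {"dx":-0.001,"dy":0.05,"dz":0,"turn":0},
    {"dx":-0.001,"dy":0.05,"dz":0,"turn":0},
    {"dx":0,"dy":0.045,"dz":0,"turn":0},
    {"dx":0,"dy":0.008,"dz":0.04,"turn":0},
    {"dx":0,"dy":0,"dz":0,"turn":0}
  ]
}}

```text
time_s: 13.0
eef_pos: [0.5624, 0.2718, 0.1276]
eef_rot: [-0.003, 0.091, 0.996, -0.002]
wrist_force: [-0.5, -1.3, -0.3]
grip_width: 0.0228
grip_force: 98.4
```

```bash
python3 - <<'E'
from h import *
goto(.5662,.275,.11,-10.5)
held(.03,(.5662,.275),-10.5)
E
```

```text
t 13.0 pos [0.5624 0.2718 0.1276] yaw -10.42 j7 0.63
turn 0.001 then dxyz [-0.0032  0.004   0.0176] | without turn [-0.0032  0.004   0.0176]
top 246 x ends -0.0635 0.0595 L mid -0.0088 slope L,z per x 0.006 0.005 ztop 0.1377
side 250 x ends -0.0626 0.0603 L mid -0.0114 slope L,z per x -0.011 -0.005 ztop 0.1379
wrist [-0.5 -1.3 -0.3] 0.02279936789114501 98.40024948120117
```

{"method": "servo_tool", "body": {
  "targets": [
    {"dx":-0.002,"dy":0.003,"dz":0,"turn":0},
    {"dx":0,"dy":0,"dz":0.02,"turn":0},
    {"dx":0,"dy":0,"dz":0.02,"turn":0},
    {"dx":0,"dy":0,"dz":0.012,"turn":0},
    {"dx":0,"dy":0,"dz":0,"turn":0}
  ]
}}

```text
time_s: 13.72
eef_pos: [0.5671, 0.2745, 0.0773]
eef_rot: [-0.001, 0.092, 0.996, -0.001]
wrist_force: [-0.8, 0.3, -1.1]
grip_width: 0.0228
grip_force: 98.4
```

```bash
python3 - <<'E'
from h import *
goto(.5662,.275,.05,-10.5)
E
```

```text
t 13.725 pos [0.5671 0.2745 0.0773] yaw -10.54 j7 0.61
turn -0.001 then dxyz [0.001  0.0004 0.0273] | without turn [0.001  0.0004 0.0273]
```

{"method": "servo_tool", "body": {
  "targets": [
    {"dx":0,"dy":0,"dz":0.006,"turn":0},
    {"dx":0,"dy":0,"dz":0.004,"turn":0},
    {"dx":0,"dy":0,"dz":0.004,"turn":0},
    {"dx":0,"dy":0,"dz":0.004,"turn":0},
    {"dx":0,"dy":0,"dz":0,"turn":0}
  ]
}}

```text
time_s: 14.35
eef_pos: [0.5688, 0.2756, 0.0608]
eef_rot: [0.001, 0.091, 0.996, 0.001]
wrist_force: [1.6, 0.4, 0.3]
grip_width: 0.023
grip_force: 98.6
```

{"method": "servo_tool", "body": {
  "targets": [
    {"dx":0,"dy":0,"dz":0.004,"turn":0},
    {"dx":0,"dy":0,"dz":0.004,"turn":0},
    {"dx":0,"dy":0,"dz":0,"turn":0}
  ]
}}

```text
time_s: 14.72
eef_pos: [0.5671, 0.2757, 0.0512]
eef_rot: [-0.001, 0.092, 0.996, 0.0]
wrist_force: [1.6, 3.7, -5.9]
grip_width: 0.0226
grip_force: 98.3
```

{"method": "servo_tool", "body": {
  "targets": [
    {"dx":0,"dy":0,"dz":0.003,"turn":0},
    {"dx":0,"dy":0,"dz":0,"turn":0}
  ]
}}

```text
time_s: 14.98
eef_pos: [0.5673, 0.2762, 0.0495]
eef_rot: [-0.0, 0.091, 0.996, 0.001]
wrist_force: [-0.3, 4.8, 0.5]
grip_width: 0.0224
grip_force: 99.2
```

{"method": "servo_tool", "body": {
  "targets": [
    {"dx":0,"dy":0,"dz":0.002,"turn":0},
    {"dx":0,"dy":0,"dz":0.001,"turn":0},
    {"dx":0,"dy":0,"dz":0,"turn":0}
  ]
}}

```text
time_s: 15.35
eef_pos: [0.5673, 0.2763, 0.0493]
eef_rot: [0.0, 0.091, 0.996, 0.001]
wrist_force: [-6.0, 2.1, 20.8]
grip_width: 0.0229
grip_force: 101.2
```

{"method": "servo_tool", "body": {
  "targets": [
    {"dx":0,"dy":0,"dz":0,"turn":0},
    {"dx":0,"dy":0,"dz":0,"turn":0},
    {"dx":0,"dy":0,"dz":0,"turn":0}
  ],
  "jaw": 0.4
}}

```text
time_s: 15.72
eef_pos: [0.5676, 0.2736, 0.0458]
eef_rot: [-0.0, 0.092, 0.996, -0.001]
wrist_force: [0.5, 0.0, -1.4]
grip_width: 0.0515
grip_force: 0.0
```

{"method": "servo_tool", "body": {
  "targets": [
    {"dx":0,"dy":0,"dz":-0.03,"turn":0},
    {"dx":0,"dy":0,"dz":-0.05,"turn":0},
    {"dx":0,"dy":0,"dz":-0.05,"turn":0},
    {"dx":0,"dy":-0.05,"dz":0,"turn":0},
    {"dx":0,"dy":-0.06,"dz":0,"turn":0}
  ]
}}

```text
time_s: 16.35
eef_pos: [0.5477, 0.1664, 0.1768]
eef_rot: [0.001, 0.091, 0.996, 0.0]
wrist_force: [0.6, -1.0, -1.1]
grip_width: 0.0513
grip_force: 0.0
```

{"method": "servo_tool", "body": {
  "targets": [
    {"dx":0,"dy":-0.06,"dz":0,"turn":0},
    {"dx":0,"dy":-0.06,"dz":0,"turn":0},
    {"dx":0,"dy":-0.06,"dz":0,"turn":0},
    {"dx":0,"dy":-0.06,"dz":0,"turn":0},
    {"dx":0,"dy":0,"dz":0,"turn":0}
  ],
  "jaw": 0
}}

```text
time_s: 16.98
eef_pos: [0.5014, -0.0767, 0.1757]
eef_rot: [-0.002, 0.098, 0.995, -0.002]
wrist_force: [0.5, 0.9, 0.4]
grip_width: 0.0855
grip_force: 0.0
```

```bash
python3 - <<'E' 2>/dev/null
from h import *
held(.03,(.5662,.275),-10.5);ridge((.5662,.275));ridge((.5516,.1964))
goto(.5358,-.3228,.12,-6.6)
E
```

```text
top 339 x ends -0.0612 0.0643 L mid -0.0002 slope L,z per x 0.002 0.002 ztop 0.0591
side 85 x ends 0.0193 0.0629 L mid -0.0028 slope L,z per x 0.012 -0.07 ztop 0.0593
wrist [0.5 0.9 0.4] 0.08548393962862294 0.0
top 38 ridge z 0.0556
top 39 ridge z 0.0557
side 0 ridge z nan
side 19 ridge z 0.0544
top 37 ridge z 0.0561
top 39 ridge z 0.0558
side 1 ridge z 0.0586
side 26 ridge z 0.0547
t 17.275 pos [ 0.5041 -0.0674  0.1763] yaw -10.36 j7 1.09
turn -0.066 then dxyz [-0.0608 -0.2502  0.056 ] | without turn [-0.0771 -0.2456  0.056 ]
```

{"method": "servo_tool", "body": {
  "targets": [
    {"dx":0,"dy":0,"dz":0,"turn":-0.066},
    {"dx":-0.0122,"dy":-0.05,"dz":0,"turn":0},
    {"dx":-0.0122,"dy":-0.05,"dz":0,"turn":0},
    {"dx":-0.0122,"dy":-0.05,"dz":0,"turn":0},
    {"dx":-0.0122,"dy":-0.05,"dz":0,"turn":0}
  ]
}}

```text
time_s: 17.9
eef_pos: [0.5296, -0.2736, 0.1763]
eef_rot: [0.0, 0.058, 0.998, 0.0]
wrist_force: [1.1, 0.2, -0.4]
grip_width: 0.0856
grip_force: 0.0
```

{"method": "servo_tool", "body": {
  "targets": [
    {"dx":-0.0122,"dy":-0.05,"dz":0,"turn":0},
    {"dx":0,"dy":0,"dz":0.05,"turn":0},
    {"dx":0,"dy":0,"dz":0.046,"turn":0},
    {"dx":0,"dy":0,"dz":0,"turn":0},
    {"dx":0,"dy":0,"dz":0,"turn":0}
  ]
}}

```text
time_s: 18.52
eef_pos: [0.5365, -0.324, 0.0817]
eef_rot: [0.001, 0.058, 0.998, -0.0]
wrist_force: [0.2, 0.0, 0.1]
grip_width: 0.085
grip_force: 0.0
```

```bash
python3 - <<'E' 2>/dev/null
from h import *
goto(.5358,-.3228,.02,-6.6)
E
```

```text
t 18.525 pos [ 0.5365 -0.324   0.0817] yaw -6.66 j7 1.53
turn -0.001 then dxyz [0.001  0.0011 0.0617] | without turn [0.001  0.0011 0.0617]
```

{"method": "servo_tool", "body": {
  "targets": [
    {"dx":0.001,"dy":0.001,"dz":0.03,"turn":0},
    {"dx":0,"dy":0,"dz":0.031,"turn":0},
    {"dx":0,"dy":0,"dz":0,"turn":0}
  ]
}}

```text
time_s: 18.9
eef_pos: [0.5342, -0.323, 0.0197]
eef_rot: [-0.0, 0.058, 0.998, 0.0]
wrist_force: [-0.4, -0.7, 1.2]
grip_width: 0.0857
grip_force: 0.0
```

{"method": "servo_tool", "body": {
  "targets": [
    {"dx":0,"dy":0,"dz":0,"turn":0},
    {"dx":0,"dy":0,"dz":0,"turn":0},
    {"dx":0,"dy":0,"dz":0,"turn":0},
    {"dx":0,"dy":0,"dz":0,"turn":0},
    {"dx":0,"dy":0,"dz":0,"turn":0}
  ],
  "jaw": 1,
  "force": 110
}}

```text
time_s: 19.52
eef_pos: [0.5347, -0.3236, 0.0207]
eef_rot: [0.001, 0.059, 0.998, -0.0]
wrist_force: [0.4, -0.0, 8.1]
grip_width: 0.0228
grip_force: 107.6
```

{"method": "servo_tool", "body": {
  "targets": [
    {"dx":0,"dy":0,"dz":-0.02,"turn":0},
    {"dx":0,"dy":0,"dz":-0.04,"turn":0},
    {"dx":0,"dy":0,"dz":-0.05,"turn":0},
    {"dx":0,"dy":0,"dz":-0.04,"turn":0},
    {"dx":0,"dy":0,"dz":0,"turn":0.068}
  ]
}}

```text
time_s: 20.15
eef_pos: [0.5362, -0.3245, 0.1742]
eef_rot: [0.004, 0.094, 0.996, -0.001]
wrist_force: [0.9, -0.6, -2.9]
grip_width: 0.0227
grip_force: 108.1
```

{"method": "servo_tool", "body": {
  "targets": [
    {"dx":0.006,"dy":0.052,"dz":0,"turn":0},
    {"dx":0.006,"dy":0.052,"dz":0,"turn":0},
    {"dx":0.006,"dy":0.052,"dz":0,"turn":0},
    {"dx":0.006,"dy":0.052,"dz":0,"turn":0},
    {"dx":0.006,"dy":0.052,"dz":0,"turn":0}
  ]
}}

```text
time_s: 20.78
eef_pos: [0.5526, -0.0608, 0.1703]
eef_rot: [0.0, 0.093, 0.996, 0.0]
wrist_force: [0.2, -0.8, -0.3]
grip_width: 0.0227
grip_force: 108.2
```

{"method": "servo_tool", "body": {
  "targets": [
    {"dx":0.006,"dy":0.052,"dz":0,"turn":0},
    {"dx":0.006,"dy":0.052,"dz":0,"turn":0},
    {"dx":0.006,"dy":0.052,"dz":0,"turn":0},
    {"dx":0.006,"dy":0.052,"dz":0,"turn":0},
    {"dx":0.006,"dy":0.052,"dz":0,"turn":0}
  ]
}}

```text
time_s: 21.4
eef_pos: [0.5711, 0.2003, 0.1704]
eef_rot: [0.0, 0.093, 0.996, 0.0]
wrist_force: [0.8, -0.7, -1.4]
grip_width: 0.0229
grip_force: 108.2
```

{"method": "servo_tool", "body": {
  "targets": [
    {"dx":0.006,"dy":0.052,"dz":0,"turn":0},
    {"dx":0.006,"dy":0.052,"dz":0,"turn":0},
    {"dx":0.006,"dy":0.05,"dz":0,"turn":0},
    {"dx":0,"dy":0,"dz":0.04,"turn":0},
    {"dx":0,"dy":0,"dz":0,"turn":0}
  ]
}}

```text
time_s: 22.02
eef_pos: [0.5793, 0.3517, 0.1269]
eef_rot: [-0.003, 0.092, 0.996, -0.003]
wrist_force: [-0.1, 0.0, -2.6]
grip_width: 0.0228
grip_force: 108.4
```

{"method": "servo_tool", "body": {
  "targets": [
    {"dx":0,"dy":0,"dz":0,"turn":0}
  ]
}}

```text
time_s: 22.15
eef_pos: [0.5827, 0.3523, 0.1306]
eef_rot: [0.0, 0.093, 0.996, -0.0]
wrist_force: [0.5, 0.2, -0.0]
grip_width: 0.0229
grip_force: 108.4
```

```bash
python3 - <<'E' 2>/dev/null
from h import *
goto(.5808,.3537,.077,-10.5)
held(.03,(.5808,.3537),-10.5)
E
```

```text
t 22.15 pos [0.5827 0.3523 0.1306] yaw -10.73 j7 0.57
turn -0.004 then dxyz [0.0022 0.001  0.0536] | without turn [0.0022 0.001  0.0536]
top 333 x ends -0.0643 0.0712 L mid -0.0055 slope L,z per x -0.003 0.01 ztop 0.1427
side 251 x ends -0.0661 0.0703 L mid -0.0074 slope L,z per x 0.001 -0.0 ztop 0.1401
wrist [ 0.5  0.2 -0. ] 0.022891075695358677 108.3900797367096
```

{"method": "servo_tool", "body": {
  "targets": [
    {"dx":0.0022,"dy":0.001,"dz":0,"turn":-0.004},
    {"dx":0,"dy":0,"dz":0.02,"turn":0},
    {"dx":0,"dy":0,"dz":0.02,"turn":0},
    {"dx":0,"dy":0,"dz":0.013,"turn":0},
    {"dx":0,"dy":0,"dz":0,"turn":0}
  ]
}}

```text
time_s: 22.88
eef_pos: [0.5789, 0.354, 0.0742]
eef_rot: [-0.001, 0.091, 0.996, -0.001]
wrist_force: [0.1, -0.4, -0.7]
grip_width: 0.023
grip_force: 108.4
```

{"method": "servo_tool", "body": {
  "targets": [
    {"dx":0,"dy":0,"dz":0.006,"turn":0},
    {"dx":0,"dy":0,"dz":0.004,"turn":0},
    {"dx":0,"dy":0,"dz":0.004,"turn":0},
    {"dx":0,"dy":0,"dz":0.004,"turn":0},
    {"dx":0,"dy":0,"dz":0,"turn":0}
  ]
}}

```text
time_s: 23.5
eef_pos: [0.581, 0.3551, 0.0589]
eef_rot: [0.001, 0.091, 0.996, 0.001]
wrist_force: [1.5, 0.8, 1.0]
grip_width: 0.023
grip_force: 108.7
```

{"method": "servo_tool", "body": {
  "targets": [
    {"dx":0,"dy":0,"dz":0.004,"turn":0},
    {"dx":0,"dy":0,"dz":0.004,"turn":0},
    {"dx":0,"dy":0,"dz":0,"turn":0}
  ]
}}

```text
time_s: 23.88
eef_pos: [0.5793, 0.3559, 0.0491]
eef_rot: [-0.001, 0.09, 0.996, 0.001]
wrist_force: [2.2, 4.1, -7.3]
grip_width: 0.0229
grip_force: 108.2
```

{"method": "servo_tool", "body": {
  "targets": [
    {"dx":0,"dy":0,"dz":0.003,"turn":0},
    {"dx":0,"dy":0,"dz":0,"turn":0}
  ]
}}

```text
time_s: 24.12
eef_pos: [0.5794, 0.356, 0.0486]
eef_rot: [-0.0, 0.09, 0.996, 0.001]
wrist_force: [-2.0, 3.0, 5.5]
grip_width: 0.0225
grip_force: 109.7
```

Next I'll press a little more, release, retreat, and check all three from a clear position.

{"method": "servo_tool", "body": {
  "targets": [
    {"dx":0,"dy":0,"dz":0.002,"turn":0},
    {"dx":0,"dy":0,"dz":0,"turn":0},
    {"dx":0,"dy":0,"dz":0,"turn":0}
  ]
}}

```text
time_s: 24.5
eef_pos: [0.5794, 0.356, 0.0484]
eef_rot: [-0.0, 0.09, 0.996, 0.001]
wrist_force: [-5.0, 1.0, 17.0]
grip_width: 0.0228
grip_force: 110.9
```

{"method": "servo_tool", "body": {
  "targets": [
    {"dx":0,"dy":0,"dz":0,"turn":0},
    {"dx":0,"dy":0,"dz":0,"turn":0},
    {"dx":0,"dy":0,"dz":0,"turn":0}
  ],
  "jaw": 0.4
}}

```text
time_s: 24.88
eef_pos: [0.5798, 0.3537, 0.0448]
eef_rot: [-0.0, 0.091, 0.996, -0.001]
wrist_force: [0.5, 0.7, -0.4]
grip_width: 0.0512
grip_force: 0.0
```

{"method": "servo_tool", "body": {
  "targets": [
    {"dx":0,"dy":0,"dz":-0.03,"turn":0},
    {"dx":0,"dy":0,"dz":-0.05,"turn":0},
    {"dx":0,"dy":0,"dz":-0.05,"turn":0},
    {"dx":0,"dy":-0.05,"dz":-0.03,"turn":0},
    {"dx":0,"dy":-0.06,"dz":0,"turn":0}
  ]
}}

```text
time_s: 25.5
eef_pos: [0.5613, 0.2472, 0.2079]
eef_rot: [0.003, 0.09, 0.996, 0.002]
wrist_force: [0.1, -0.3, -0.2]
grip_width: 0.0515
grip_force: 0.0
```

{"method": "servo_tool", "body": {
  "targets": [
    {"dx":0,"dy":-0.06,"dz":0,"turn":0},
    {"dx":0,"dy":-0.06,"dz":0,"turn":0},
    {"dx":0,"dy":-0.06,"dz":0,"turn":0},
    {"dx":0,"dy":-0.06,"dz":0,"turn":0},
    {"dx":0,"dy":-0.06,"dz":0,"turn":0}
  ]
}}

```text
time_s: 26.12
eef_pos: [0.5052, -0.0507, 0.2052]
eef_rot: [-0.0, 0.091, 0.996, -0.0]
wrist_force: [0.4, -1.4, -0.1]
grip_width: 0.0513
grip_force: 0.0
```

{"method": "servo_tool", "body": {
  "targets": [
    {"dx":0,"dy":-0.06,"dz":0,"turn":0},
    {"dx":0,"dy":-0.06,"dz":0,"turn":0},
    {"dx":0,"dy":-0.06,"dz":0,"turn":0},
    {"dx":0,"dy":-0.06,"dz":0,"turn":0},
    {"dx":0,"dy":0,"dz":0,"turn":0}
  ]
}}

```text
time_s: 26.75
eef_pos: [0.4592, -0.2916, 0.2046]
eef_rot: [-0.001, 0.097, 0.995, -0.002]
wrist_force: [0.1, 1.4, -1.2]
grip_width: 0.0517
grip_force: 0.0
```

```bash
python3 - <<'E' 2>/dev/null
from h import *
for c in((.5516,.1964),(.5662,.275),(.5808,.3537)): held(.03,c,-10.5);ridge(c)
p,d=camera("side");cv2.imwrite("pics/end.png",cv2.convertScaleAbs(p,alpha=1.3)[:,:,::-1])
E
```

```text
top 299 x ends -0.057 0.0562 L mid -0.0005 slope L,z per x 0.003 0.009 ztop 0.0604
side 128 x ends -0.0006 0.0552 L mid -0.0014 slope L,z per x 0.037 0.061 ztop 0.0594
wrist [ 0.1  1.4 -1.2] 0.05165920839008064 0.0
top 37 ridge z 0.0558
top 36 ridge z 0.0553
side 0 ridge z nan
side 24 ridge z 0.0547
top 338 x ends -0.0612 0.0629 L mid -0.0002 slope L,z per x 0.003 0.003 ztop 0.0596
side 134 x ends -0.0038 0.0634 L mid -0.0023 slope L,z per x 0.018 0.04 ztop 0.0583
wrist [-0.4  0.1  0.3] 0.051250538853642794 0.0
top 35 ridge z 0.0562
top 36 ridge z 0.0549
side 0 ridge z nan
side 23 ridge z 0.055
top 376 x ends -0.0694 0.0675 L mid -0.0009 slope L,z per x 0.006 -0.003 ztop 0.0596
side 135 x ends -0.0062 0.0667 L mid -0.0046 slope L,z per x 0.015 0.036 ztop 0.0588
wrist [ 0.1 -0.2  0. ] 0.0513457976629181 0.0
top 38 ridge z 0.0576
top 36 ridge z 0.0561
side 0 ridge z nan
side 18 ridge z 0.0549
```

View pics/end.png

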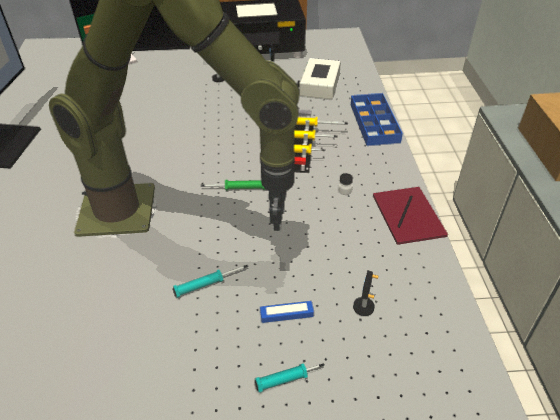

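The final side view shows all three drivers home at about (305,135), with blades pointing away and handle tops at about 56 mm on both sides. The jar (345,184), case (287,312) and mount (364,300) are where they started, and the arm is clear.

```bash
python3 -c "
from rig import close_job
print(close_job())"
```

```text
the job is handed in; nothing more can be done
None
```

All three yellow drivers are clicked home with blades pointing away from the robot (small by the red block, medium in the middle, large by the grey block), nothing else was moved, and the job was handed in at about 27 s.

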